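Carry a freshly coated tile on a flat lifter to the banding wheel

ROBOT

A 6-joint arm with a two-finger parallel gripper is mounted at the origin on the work surface. World frame = base frame: x ahead of the robot, y to its left, z up, the work surface at z = 0. Lengths are in mm, angles in degrees, forces in N, time in s.
With the tool pointing down it reaches from about 350 to 850 mm from the base axis. Payload 8.1 kg.
Tool frame: the origin (TCP) lies midway between the tips of the shut fingers; the grasp point (between the pads) lies 19 mm behind it (r.pinch_z is the distance from the TCP to the grasp point, in mm); z points along the fingers, y is the line along which they close (so a half turn about z gives the same grasp; the last joint's range is limited). The gripper opens to 85 mm and grips with 20 to 120 N. Pads are 22 mm wide; open, the fingers measure 114 mm over their backs; the gripper's body (76 mm by 85 mm) begins 54 mm behind the grasp point. The pads swing forward as they close: fully open they stand 13 mm farther back than shut.
Start: joints at [70.107, 7.471, 85.268, -0, 87.261, -4.893], TCP at [155.27, 579.566, 231.292] pointing down, gripper open.
Joint ranges: [-169.43, 169.43], [-51.17, 129.36], [1.28, 143.12], [-76.62, 256.62], [0, 156.53], [-152.29, 152.29]. Speed limits (degrees/s): [136.94, 136.94, 159.86, 180, 180, 180].

INTERFACE

Orientations are given as [roll, pitch, yaw] about the fixed x, y, z axes, in that order (R = Rz(yaw) Ry(pitch) Rx(roll)).
In Python, from bench import sensors, optics, job, r gives the robot as it stands.
- The arm moves only by the tool play_rows, never from a script. Its argument "motion" is a list that holds one entry, the list of rows, each a list of 6 numbers: the shift along the tool's x, y, z in cm, then the turn, a rotation vector about the tool's x, y, z in degrees. In form: [[[x, y, z, ax, ay, az], ...]]. A call has 1 to 5 rows; each row is the pose to reach, as a shift and turn from the pose commanded when the call began, along the tool's axes at that moment; what a row does not reach only later rows make up. A row lasts 1/10 s, in which the tool goes at most 50 mm and 8.59 degrees, less where a joint would pass 70% of its speed; a pose out of reach is approached as far as the arm can. A call with a gripper value outside its range is refused whole. "jaw" is the opening, from 0 (shut) to 1 (fully open), set as the call begins (left out, the last holds). The fingers move at their own pace and stop on an object; "squeeze" is the grip in N (left out, the last holds). Time passes only in rows, so rows that repeat a pose let the fingers close. It gives the time, the measured TCP pose, the force, the opening and the grip force at its end, in the units of the state.
- sensors.sense(): the state, without advancing time (a new reading comes with each control period).
- optics.snapshot(name): name is "scene" or "top"; returns a dict with "pixels" (384x512x3 uint8, red, green, blue), "mtx" (3x3 intrinsics, pixels), "R" (3x3) and "t" (3): a world point X has camera coordinates R X + t. Camera axes: x right, y down, z forward; pixel columns grow to the right and rows downward; lengths in mm; the calibration is good to about 2 mm. A picture is of the moment at which its call begins. There is no depth.
- job.hand_in(): hands the job in; it is judged then, once.
The state is a dict: "time": time; "joint_pos": joint angles; "qd": joint speeds; "joint_efforts": joint torques, N m; "tool_pos": TCP position; "tcp_rot": TCP orientation; "ft_force": force on the tool from outside, world axes, zero at the start; "wrist_torque": the same for the moment, N m; "finger_gap": finger opening in mm; "grip_force": force on a finger pad.
Only numpy, scipy, OpenCV 4.12 (cv2) and the standard library are available. Lean on these libraries where they do the work, as an engineer would, in place of code of your own. Each camera call takes 0.05 s, during which the arm holds its last target. There are 200 camera calls.

TASK

The relief tile drying on the two sticks has a fresh, powdery coat, so carry it on the flat lifter's blade: take the lifter by its handle, slide the blade under the tile between the sticks, lift it and bring it over, kept level and touched by nothing but the lifter, to the tile rest on the banding wheel. The wheel's height was set by hand, so feel for it: let the tile down softly on the two straps with the blade between them, and push it gently with the lifter's heel until it bears firmly on the stop bar for a moment, so that it lies home, centred and square. Draw the lifter out without dragging the tile, lay it back in its rest as it was, and leave everything else on the table alone.

Things in the scene. Friction and masses are not known exactly. Their poses are not given: they have to be found in the camera images.
- tile_center (a point): Centre (half-way up) of the tile to load: the square relief tile, 120 x 120 x 10 mm, 0.22 to 0.36 kg, lying loose and level across the two sticks of the ware board, its underside 34 mm above the table. Its powdery coat must not be touched by the gripper. x and y run along its sides, z up; its x points within 0.1 rad along the board's +x.
- tile: The same tile as a body; origin at the centre of its underside.
- stand: Ware board with two drying sticks, fixed. Origin on the table under the centre of the board, which is 150 (x) x 170 (y) x 12 mm. The sticks run along x, centred 50 mm either side of the middle, 12 mm wide, 140 mm long, tops 34 mm above the table: a free channel under the tile, 88 mm wide and 22 mm high, open at both ends. The lifter's blade goes in from the -x end, along +x.
- lifter_grip (a point): Centre of the lifter's wooden handle, where to grip it: a straight bar 112 mm long (along the lifter's x), 22 mm wide (y), 20 mm high (z). Lifter frame: x from the handle towards the blade's tip, z up when the blade is level. This point lies 90 mm behind the heel's front face and 60 mm above the blade's underside.
- lifter_heel (a point): Point on the upper face of the lifter's blade, in mid-width, at the front face of the heel. From here the flat steel blade (66 mm wide, 3 mm thick) runs 105 mm forward (+x). The heel is an upright plate as wide as the blade, rising 14 mm above the blade's upper face; a tile's edge can be pushed with it. A cranked neck joins heel and handle.
- lifter: The lifter as a  cranked flat steel lifter with a dark wooden handle, 0.22 kg, loose. Origin under the blade at the heel's front face. It starts with its blade flat on the table and the rear of its handle on the lifter rest.
- lifter_rest: Wooden rest for the lifter's handle, fixed: a block 30 (x) x 64 (y) mm with a level saddle 32 mm wide, 50 mm above the table, between two cheeks 10 mm higher. Origin on the table under its centre. The lifter lies in it along its +x: properly laid, lifter_grip is 50 mm from this origin along +x and 60 mm above the table, the blade flat on the table.
- turntable: Banding wheel, fixed, locked against turning; head 200 mm across. Origin on the table under its centre. On the head is the tile rest: two level straps along x, centred 50 mm either side of the middle, 12 mm wide, from x = -58 to +60 mm; across their +x ends a rigid stop bar, its face at x = +60 mm, 16 mm high. A tile home against it has its centre over this origin. The tile goes in from above, the blade pointing along +x.
- wheel_lock (a point): Thumbscrew on the wheel's fixed column, 50 mm to the -y side and 48 mm up, tight: leave it. The spindle was set by hand, so the straps' upper faces are anywhere from 90 to 140 mm above the table; that height is not measured, it has to be felt or seen. Under the straps is a free channel, 88 mm wide between them and 12 mm high above the head. The head does not give way.
- cup: Bystander: unglazed cup, 72 mm across, 75 mm high. Origin at the centre of its underside.
- glaze_jar: Bystander: clear jar with white cap, 68 mm across, 85 mm high. Origin at the centre of its underside.
- small_bowl: Bystander: stoneware bowl, 110 mm across, 45 mm high. Origin at the centre of its underside.
- brush_pot: Bystander: white pot, 84 mm across, 95 mm high, with brushes standing in it up to 0.21 m. Origin at the centre of its underside.
- loop_tool: Bystander: trimming tool with a wooden handle and wire loop lying on the table, 180 mm long. Origin under its handle.
- rib: Bystander: flat wooden throwing rib on the table, 100 x 55 x 6 mm. Origin at the centre of its underside.
- kiln_prop: Bystander: upright short tube of kiln furniture, 44 mm across, 50 mm high. Origin at the centre of its underside.
- spare_tile: Bystander: a smaller plain tile lying flat on the table, 100 x 100 x 10 mm; not the one to load. Origin at the centre of its underside.
Not all that is in view belongs to the job. What is shaped like the tile but blue or green is not meant.

How it is judged (in metres and radians):
On the way, in this order (a step that is already met when the one before it is completed fails the run):
1. the tile is carried on the lifter alone, clear above the sticks (z of tile_center in the frame of stand above 0.055 m and contact force between tile and lifter above 1 N and contact force between tile and stand below 0.05 N), for 0.3 s.
2. the tile is home and square over the straps and the lifter presses it against the stop bar with at least 3 N (x of tile_center in the frame of turntable between -0.003 and 0.003 m and angle between the x axis of tile and the x axis of turntable, either way round below 0.04 rad and contact force between tile and wheel_head_c2 above 3 N and contact force between tile and lifter above 1 N), for 0.3 s.
At the end, for the whole second after the job is handed in: The tile lies level and still on the wheel's straps, within 3 mm of home along them, 10 mm sideways and 0.04 rad of square, clear of the lifter; the lifter lies still in its rest, blade flat on the table, its handle within 25 mm along and 12 mm across of its proper place (x of tile_center in the frame of turntable between -0.003 and 0.003 m and y of tile_center in the frame of turntable between -0.01 and 0.01 m and angle between the x axis of tile and the x axis of turntable, either way round below 0.04 rad and angle between tile's own z axis and vertical below 0.04 rad and contact force between tile and turntable above 1 N and contact force between tile and lifter below 0.05 N and linear speed of each of tile, lifter below 0.01 m/s and x of lifter_grip in the frame of lifter_rest between 0.025 and 0.075 m and y of lifter_grip in the frame of lifter_rest between -0.012 and 0.012 m and z of lifter_grip in the frame of lifter_rest below 0.066 m and angle between lifter's own z axis and vertical below 0.08 rad); the robot touches nothing.
It fails at once if the tile is tilted by more than 10 degrees (angle between tile's own z axis and vertical above 0.175 rad).
It fails at once if the gripper or arm touches the tile (contact force between any of the fingers, the arm and tile above 0.2 N).
It fails at once if the tile is pressed against the stop bar with more than 12 N, or dropped or pressed on the wheel with more than 20 N in all (contact force between tile and wheel_head_c2 above 12 N or contact force between tile and turntable above 20 N).
It fails at once if the lifter is rammed against the wheel with more than 15 N (contact force between lifter and turntable above 15 N).
It fails at once if a bystander is moved by more than 15 mm (distance of any of cup, glaze_jar, small_bowl, brush_pot, loop_tool, rib, kiln_prop, spare_tile from where it was at the start of the episode above 0.015 m).
It also fails if it takes over 72 s, if anything falls off the work surface, if the arm or the gripper's body presses on something with over 40 N, if the wrist force passes 120 N, or if a joint passes its speed limit or range.

## Working session

There is one attempt and no reset: what is moved stays moved. The work goes in short steps, Python scripts to look and compute and a tool call to move; the robot and the scene stay as the last step left them, time stands still between calls to the robot, and variables do not carry over. Pictures are saved under pics/ and viewed, at most 10 in all, crops included, and the job is handed in when it is done.

Besides the shell and the picture viewer there is one more tool, called after "Call:" by a JSON object that holds its "fn" and its "kwargs", one argument or row to a line. play_rows: Moves the arm, as the interface text tells. Its arguments: {"type":"object","properties":{"motion":{"type":"array","items":{"type":"array","items":{"type":"array","items":{"type":"number"}}}},"jaw":{"type":"number"},"squeeze":{"type":"number"}},"required":["motion"]}

```bash
mkdir -p pics; ls
python3 - <<'E'
from bench import sensors, optics, job, r
import cv2,numpy as np
for n in("scene","top"):
    s=optics.snapshot(n); np.savez(f"{n}0.npz",**s)
    print(n,s["mtx"].tolist(),np.round(s["R"],4).tolist(),s["t"])
    cv2.imwrite(f"pics/{n}0.png",cv2.resize(s["pixels"][:,:,::-1],(800,600),interpolation=cv2.INTER_CUBIC))
st=sensors.sense();print(st)
E
```

```text
pics
scene [[363.7334293168481, 0.0, 255.58717452274206], [0.0, 363.7334293168481, 183.87585724054742], [0.0, 0.0, 1.0]] [[-0.0448, 0.9989, 0.011], [0.7005, 0.0393, -0.7125], [-0.7122, -0.0242, -0.7016]] [  46.17825026 -316.79706587 1525.71078966]
top [[412.834172947635, 0.0, 255.19019844912037], [0.0, 412.834172947635, 192.71323574760027], [0.0, 0.0, 1.0]] [[-0.0084, -0.9999, -0.0098], [-0.9902, 0.0096, -0.1395], [0.1396, 0.0085, -0.9902]] [ -15.3027519   552.58341163 1560.66735018]
{'time': 0.1, 'joint_pos': array([ 7.01066017e+01,  7.51183632e+00,  8.53236624e+01, -6.04986900e-04,
        8.72615494e+01, -4.89375123e+00]), 'qd': array([-0.0625897 , -0.13612478, -0.1239544 , -0.04464634,  0.00994933,
        0.05100764]), 'joint_efforts': array([ 8.08498407e-04, -5.70955467e+01, -5.01939154e+01, -2.10065282e-04,
        8.26595176e-03, -2.84360465e-05]), 'tool_pos': array([155.10628916, 579.08760185, 230.33236125]), 'tcp_rot': array([-1.79903254e+02, -7.67696229e-03,  1.65000376e+02]), 'ft_force': array([ 0.70049811, -0.74212741,  0.82905745]), 'wrist_torque': array([-0.01757295, -0.00509777,  0.0415962 ]), 'grip_force': 0.0, 'finger_gap': 85.37536625368479}
```

View pics/scene0.png

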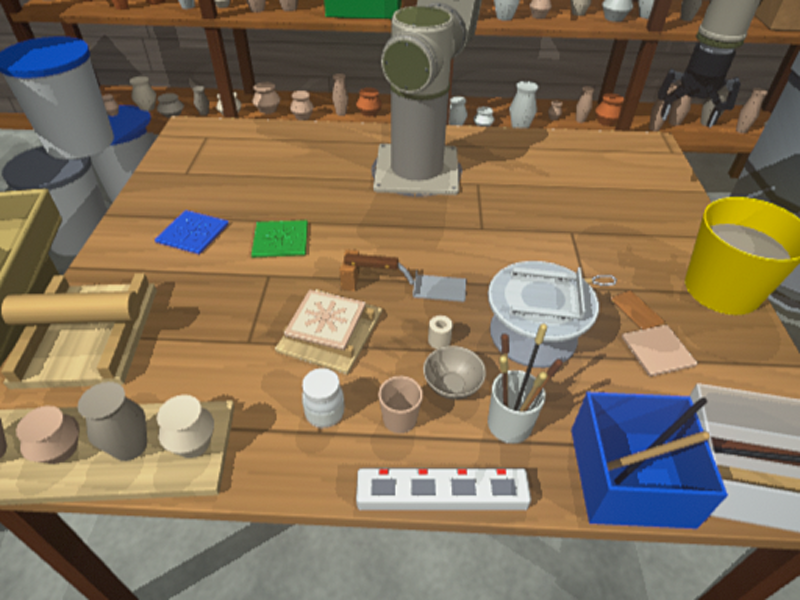

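View pics/top0.png

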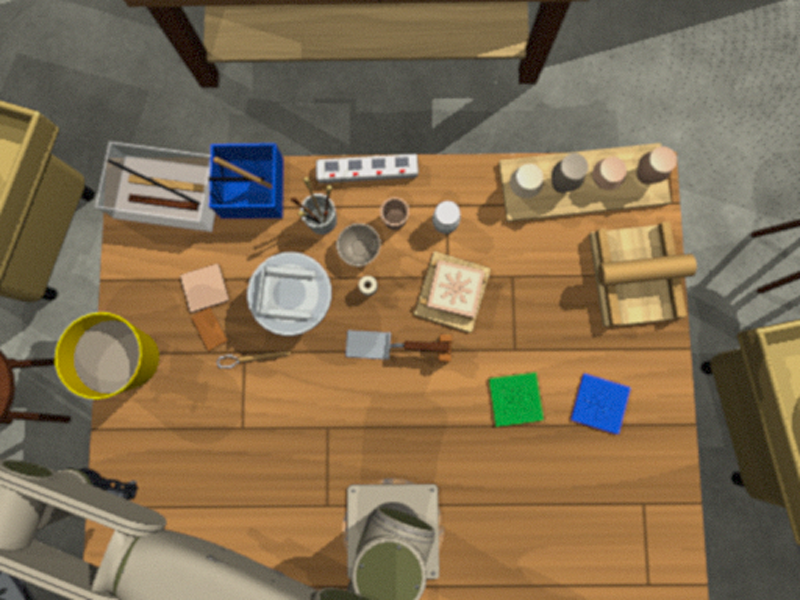

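The scene view shows the tile on its board near (325,320), the lifter with its handle at (370,262) and blade at (440,288), and the wheel at (543,300). In the top view the blade points left (+y), and the wheel's stop bar appears to be on its left side. I'll crop in closer.

Run:
```python
import cv2,numpy as np
def crop(n,u0,v0,u1,v1,k,f):
    p=np.load(n)["pixels"][v0:v1,u0:u1,::-1]
    im=cv2.resize(p,None,fx=k,fy=k,interpolation=cv2.INTER_CUBIC)
    for u in range(-(-u0//10)*10,u1,10):
        cv2.line(im,(int((u-u0+.5)*k),0),(int((u-u0+.5)*k),6),(0,0,255),1); cv2.putText(im,str(u),(int((u-u0)*k)-8,18),0,.4,(0,0,255),1)
    for v in range(-(-v0//10)*10,v1,10):
        cv2.line(im,(0,int((v-v0+.5)*k)),(6,int((v-v0+.5)*k)),(0,0,255),1); cv2.putText(im,str(v),(8,int((v-v0)*k)+6),0,.4,(0,0,255),1)
    cv2.imwrite(f,im)
crop("top0.npz",154,155,320,235,4.8,"pics/tc.png")
crop("scene0.npz",175,155,395,240,3.6,"pics/sc.png")
```

```text
(no output)
```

View pics/tc.png

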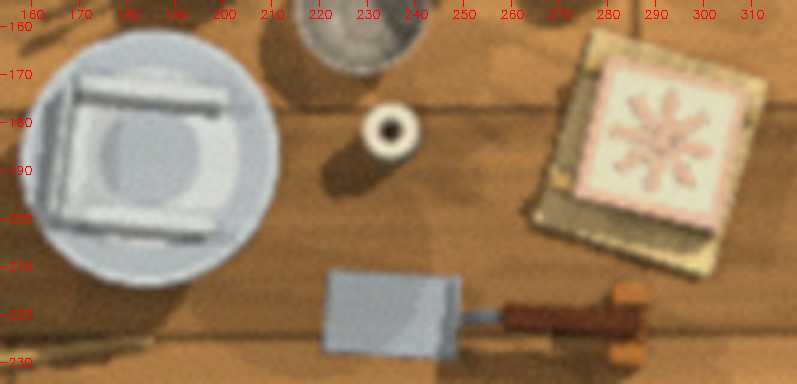

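View pics/sc.png

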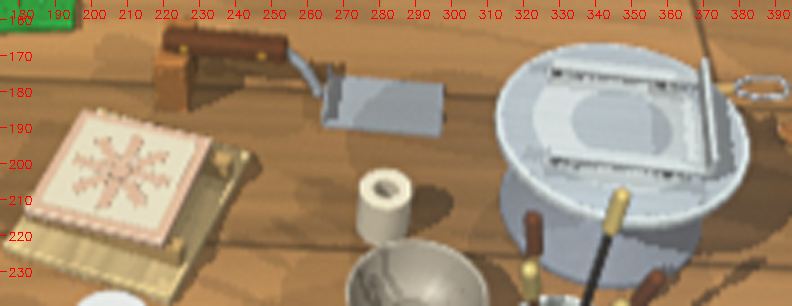

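The top crop shows the board corners at about (278,161), (314,172), (302,212) and (266,201) raw pixels. The straps run roughly horizontally, with the stop bar at left (~165,185), so wheel +x is about world +y. The blade spans u 222–249, v 211–229. The scene crop confirms this. Now I'll fit the poses.

```bash
cat > h.py <<'E'
import numpy as np
C={n:np.load(f"{n}0.npz") for n in("top","scene")}
OR={"top":(154,155,4.8),"scene":(175,155,3.6)}
def proj(n,X):
    c=C[n]; p=np.atleast_2d(X)@c["R"].T+c["t"]; q=p@c["mtx"].T; return q[:,:2]/q[:,2:]
def raw(n,uv):
    a,b,k=OR[n]; return np.array(uv)/k+[a-.5,b-.5]
def W(p,L):
    x,y,a=p[:3]; c,s=np.cos(a),np.sin(a); L=np.atleast_2d(np.array(L,float))
    return np.c_[x+c*L[:,0]-s*L[:,1], y+s*L[:,0]+c*L[:,1], L[:,2]]
E
cat > fit.py <<'E'
from h import *
from scipy.optimize import least_squares
def fit(name,p0,obs,hfree=False):
    def res(p):
        o=[]
        for n,L,uv in obs:
            L=np.array(L,float)
            if hfree: L[2]+= p[3]
            o.append((proj(n,W(p,L))[0]-raw(n,uv)))
        return np.array(o).ravel()
    s=least_squares(res,p0,loss="soft_l1",f_scale=.5)
    p=s.x.copy(); p[2]=np.degrees(p[2]); print(name,np.round(p,1)); print(np.round(res(s.x).reshape(-1,2),1).tolist()); return s.x
a=np.radians(75)
T=lambda L,uv:("top",L,uv); S=lambda L,uv:("scene",L,uv)
fit("tile",[500,-150,a],[T((60,-60,44),(607,55)),T((-60,-60,44),(750,90)),T((-60,60,44),(718,232)),T((60,60,44),(577,192)),
 S((-60,60,44),(85,108)),S((60,60,44),(212,140)),S((60,-60,44),(166,245)),S((-60,-60,44),(25,210))])
fit("stand",[500,-150,a],[T((75,-85,12),(598,30)),T((-75,-85,12),(768,82)),T((-75,85,12),(700,277)),T((75,85,12),(530,221)),S((75,85,12),(257,153))])
fit("lifter",[430,0,1.57],[T((105,-33,3),(328,270)),T((105,33,3),(323,355)),T((0,-33,17),(460,275)),T((0,33,17),(456,355)),
 S((105,33,3),(443,84)),S((105,-33,3),(440,136)),S((0,-33,3),(325,128)),T((-34,0,70),(503,317)),
 S((-146,11,70),(172,28)),S((-34,11,70),(290,38))])
fit("rest",[430,-100,1.57],[T((0,-24,60),(630,293)),T((0,24,60),(628,353)),S((0,-32,60),(172,56))])
fit("wheel",[530,200,1.5,110],[T((-58,-50,0),(228,98)),T((-58,50,0),(213,228)),S((-58,50,0),(548,68)),S((-58,-50,0),(547,157)),
 T((60,-56,16),(78,80)),T((60,56,16),(52,218)),S((60,56,16),(705,60)),S((60,-56,16),(711,173)),T((0,0,-12),(150,158)),S((0,0,-12),(623,123))],True)
E
python3 fit.py
```

```text
tile [ 585.1 -160.7   75.6]
[[-0.1, -0.5], [0.2, -0.6], [-0.0, -0.4], [-1.0, 0.6], [-0.2, 0.2], [0.8, -0.4], [-0.4, -0.4], [-0.1, -0.4]]
stand [ 581.3 -152.6   70.6]
[[-0.6, -0.6], [-0.0, 0.5], [0.8, 0.3], [-0.1, -0.3], [-0.1, -0.1]]
lifter [448.5   6.4  87.3]
[[0.6, 0.2], [0.8, -0.8], [-0.4, -0.2], [-0.2, 0.0], [-0.3, 0.1], [0.4, -0.3], [-0.1, -0.5], [-1.0, -1.2], [-1.2, -0.2], [0.6, -0.6]]
rest [ 436.5 -130.4 -272.6]
[[-0.1, 0.1], [-0.0, 0.3], [-0.1, 2.3]]
wheel [565.9 242.3  83.6 111.1]
[[0.3, 0.5], [0.2, -0.0], [1.1, -0.1], [0.8, -0.6], [-0.5, -1.3], [0.9, -0.1], [-0.8, 1.4], [0.2, -2.2], [0.0, 0.2], [-0.3, 1.7]]
```

Residuals are under about 1 px (4 mm) and consistent with the given sizes. The grip point is at about (444,-84,60), yaw 87. I'll move above it.

Call:
{"fn": "play_rows", "kwargs": {
  "motion": [
    [[-2.25,-2.83,0,0,0,0],[-4.5,-5.66,0,0,0,0],[-6.75,-8.48,0,0,0,0],[-9.0,-11.3,0,0,0,0],[-11.27,-14.14,0,0,0,0]]
  ],
  "jaw": 1
}}

```text
time: 0.6
tool_pos: [227.7, 412.3, 230.7]
tcp_rot: [-180.0, -0.0, 165.0]
ft_force: [0.4, 0.5, -1.1]
finger_gap: 85.2
grip_force: 0.0
```

Call:
{"fn": "play_rows", "kwargs": {
  "motion": [
    [[-2.25,-2.83,0,0,0,0],[-4.5,-5.66,0,0,0,0],[-6.75,-8.48,0,0,0,0],[-9.0,-11.3,0,0,0,0],[-11.27,-14.14,0,0,0,0]]
  ]
}}

```text
time: 1.1
tool_pos: [299.9, 246.7, 231.0]
tcp_rot: [-180.0, -0.0, 165.0]
ft_force: [-0.2, -0.2, -0.1]
finger_gap: 85.3
grip_force: 0.0
```

Call:
{"fn": "play_rows", "kwargs": {
  "motion": [
    [[-2.25,-2.83,0,0,0,0],[-4.5,-5.66,0,0,0,0],[-6.75,-8.48,0,0,0,0],[-9.0,-11.3,0,0,0,0],[-11.27,-14.14,0,0,0,0]]
  ]
}}

```text
time: 1.6
tool_pos: [372.2, 80.9, 231.1]
tcp_rot: [180.0, -0.0, 165.0]
ft_force: [-0.3, -0.1, 0.1]
finger_gap: 85.5
grip_force: 0.0
```

Call:
{"fn": "play_rows", "kwargs": {
  "motion": [
    [[-2.25,-2.83,0,0,0,0],[-4.5,-5.66,0,0,0,0],[-6.75,-8.48,0,0,0,0],[-9.0,-11.3,0,0,0,0],[-11.27,-14.14,0,0,0,0]]
  ]
}}

```text
time: 2.1
tool_pos: [444.5, -84.9, 231.0]
tcp_rot: [180.0, -0.0, 165.0]
ft_force: [0.6, 1.0, 1.4]
finger_gap: 85.4
grip_force: 0.0
```

Call:
{"fn": "play_rows", "kwargs": {
  "motion": [
    [[0,0,0,0,0,7.8],[0,0,0,0,0,15.6],[0,0,0,0,0,23.4],[0,0,0,0,0,31.2],[0,0,0,0,0,38.9]]
  ]
}}

```text
time: 2.6
tool_pos: [444.0, -83.4, 230.8]
tcp_rot: [-180.0, -0.0, 125.8]
ft_force: [0.3, -0.2, 0.2]
finger_gap: 85.3
grip_force: 0.0
```

Call:
{"fn": "play_rows", "kwargs": {
  "motion": [
    [[0,0,0,0,0,7.8],[0,0,0,0,0,15.6],[0,0,0,0,0,23.4],[0,0,0,0,0,31.2],[0,0,0,0,0,38.8]]
  ]
}}

```text
time: 3.1
tool_pos: [444.0, -83.4, 230.9]
tcp_rot: [-180.0, -0.0, 87.0]
ft_force: [0.1, -0.2, 0.1]
finger_gap: 85.5
grip_force: 0.0
```

Call:
{"fn": "play_rows", "kwargs": {
  "motion": [
    [[0,0,2,0,0,0],[0,0,4,0,0,0],[0,0,6,0,0,0],[0,0,7,0,0,0],[0,0,7,0,0,0]]
  ]
}}

```text
time: 3.6
tool_pos: [443.0, -83.0, 159.5]
tcp_rot: [-179.8, -0.1, 87.3]
ft_force: [-0.7, 0.2, -0.9]
finger_gap: 85.6
grip_force: 0.0
```

Call:
{"fn": "play_rows", "kwargs": {
  "motion": [
    [[0,0,3,0,0,0],[0,0,6,0,0,0],[0,0,9,0,0,0],[0,0,11,0,0,0],[0,0,11.95,0,0,0]]
  ]
}}

```text
time: 4.1
tool_pos: [443.7, -83.3, 40.7]
tcp_rot: [-179.9, -0.0, 87.3]
ft_force: [0.4, 0.0, 0.6]
finger_gap: 85.6
grip_force: 0.0
```

Call:
{"fn": "play_rows", "kwargs": {
  "motion": [
    [[0,0,0,0,0,0],[0,0,0,0,0,0],[0,0,0,0,0,0],[0,0,0,0,0,0],[0,0,0,0,0,0]]
  ],
  "jaw": 0.35,
  "squeeze": 30
}}

```text
time: 4.6
tool_pos: [445.0, -83.6, 42.6]
tcp_rot: [179.9, 0.0, 87.3]
ft_force: [-0.2, 0.1, -0.1]
finger_gap: 30.0
grip_force: 0.0
```

Run:
```python
from bench import optics,sensors
import cv2
s=optics.snapshot("scene");p=s["pixels"][115:215,190:325,::-1]
cv2.imwrite("pics/g1.png",cv2.resize(p,None,fx=5.5,fy=5.5,interpolation=cv2.INTER_CUBIC))
```

```text
(no output)
```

View pics/g1.png

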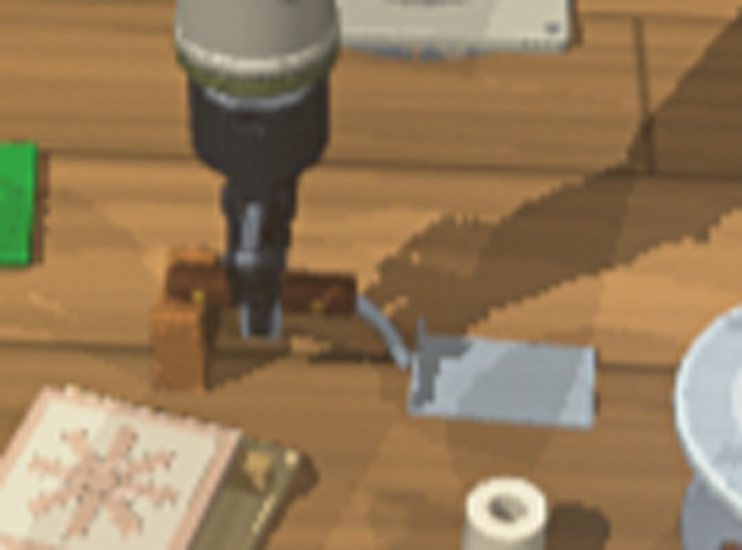

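The fingers straddle the handle's middle (crop ~(262,290)) and the blade is flat on the table. Next I'll close firmly and lift.

Call:
{"fn": "play_rows", "kwargs": {
  "motion": [
    [[0,0,0,0,0,0],[0,0,0,0,0,0],[0,0,0,0,0,0],[0,0,0,0,0,0],[0,0,0,0,0,0]]
  ],
  "jaw": 0,
  "squeeze": 120
}}

```text
time: 5.15
tool_pos: [444.5, -83.5, 42.6]
tcp_rot: [180.0, 0.0, 87.3]
ft_force: [-3.0, 0.6, 7.0]
finger_gap: 20.2
grip_force: 118.1
```

Run:
```python
from bench import sensors
s=sensors.sense();print(s['time'],s['tool_pos'],s['tcp_rot'],s['ft_force'],s['wrist_torque'],s['finger_gap'],s['grip_force'])
```

```text
5.15 [444.51439454 -83.54360593  42.550001  ] [1.79987039e+02 7.43523930e-03 8.72939580e+01] [-2.98149952  0.64509831  6.95386091] [ 0.1103941   0.49686402 -0.09736231] 20.177771510855493 118.0502450466156
```

Call:
{"fn": "play_rows", "kwargs": {
  "motion": [
    [[0,0,-1,0,0,0],[0,0,-2,0,0,0],[0,0,-3,0,0,0],[0,0,-4,0,0,0],[0,0,-4,0,0,0]]
  ]
}}

```text
time: 5.65
tool_pos: [445.8, -83.9, 84.0]
tcp_rot: [179.8, 0.1, 87.3]
ft_force: [0.3, -0.1, -1.5]
finger_gap: 20.5
grip_force: 117.6
```

Call:
{"fn": "play_rows", "kwargs": {
  "motion": [
    [[0,0,0,0,0,0],[0,0,0,0,0,0],[0,0,0,0,0,0]]
  ]
}}

```text
time: 5.95
tool_pos: [443.8, -83.3, 81.2]
tcp_rot: [-179.9, -0.0, 87.3]
ft_force: [0.7, 0.6, -2.2]
finger_gap: 20.2
grip_force: 117.6
```

Run:
```python
from bench import sensors,optics
import cv2,numpy as np
s=sensors.sense();print(s['time'],s['tool_pos'],s['tcp_rot'],s['ft_force'],s['wrist_torque'],s['finger_gap'],s['grip_force'])
a=optics.snapshot("scene")["pixels"][115:215,190:325,::-1]
b=optics.snapshot("top")["pixels"][170:240,210:330,::-1]
a=cv2.resize(a,None,fx=4,fy=4,interpolation=2);b=cv2.resize(b,(540,200),interpolation=2)[:,:540]
b=cv2.copyMakeBorder(b,0,0,0,0,0)
cv2.imwrite("pics/g2.png",a)
```

```text
5.95 [443.8397818  -83.2946935   81.17786976] [-1.79937089e+02 -1.57290253e-02  8.73006646e+01] [ 0.69636753  0.62456929 -2.18787405] [-0.17667694 -0.01542983 -0.01555899] 20.153108863555484 117.5835657119751
```

View pics/g2.png

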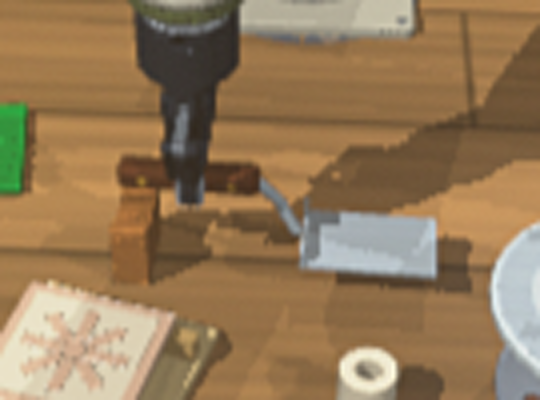

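The lifter is held level, clear of the table. The blade is at crop ~(370,242) with its shadow apart. I'll check for obstacles near the pre-insertion pose and compute the tool-axis moves.

```bash
cat >> h.py <<'E'
def unproj(n,uv,z):
    c=C[n];d=c["R"].T@np.linalg.solve(c["mtx"],[*uv,1]);o=-c["R"].T@c["t"];return o+d*(z-o[2])/d[2]
def shift(p0,yaw0,p1,yaw1):
    a=np.radians(yaw0);d=np.subtract(p1,p0)/10
    print("shift cm",np.round([d[0]*np.cos(a)+d[1]*np.sin(a),d[0]*np.sin(a)-d[1]*np.cos(a),-d[2]],2),"az",yaw0-yaw1)
E
python3 - <<'E'
from h import *
for z in(0,40):
  for uv in((598,325),(592,232),(690,322)): print(z,uv,np.round(unproj("top",np.array(uv)*.64-.2,z)[:2]))
  for uv in((155,278),(80,385)): print("s",z,uv,np.round(unproj("scene",np.array(uv)*.64-.2,z)[:2]))
a=(444,-83.4,81.8)
shift(a,87.3,(503.5,-414.7,100),73)
shift((503.5,-414.7),73,(535.4,-310.5),73)
E
```

```text
0 (598, 325) [ 493. -521.]
0 (592, 232) [ 733. -518.]
0 (690, 322) [ 498. -752.]
s 0 (155, 278) [ 454. -550.]
s 0 (80, 385) [ 734. -586.]
40 (598, 325) [ 489. -509.]
40 (592, 232) [ 723. -506.]
40 (690, 322) [ 494. -734.]
s 40 (155, 278) [ 494. -524.]
s 40 (80, 385) [ 761. -558.]
shift cm [-32.81   7.5   -1.82] az 14.299999999999997Traceback (most recent call last):
  File "<stdin>", line 7, in <module>
  File "h.py", line 15, in shift
    print("shift cm",np.round([d[0]*np.cos(a)+d[1]*np.sin(a),d[0]*np.sin(a)-d[1]*np.cos(a),-d[2]],2),"az",yaw0-yaw1)
                                                                                            ~^^^
IndexError: index 2 is out of bounds for axis 0 with size 2
```

Call:
{"fn": "play_rows", "kwargs": {
  "motion": [
    [[0,0,-2,0,0,0],[-1,0,-4,0,0,0],[-4,0.9,-4,0,0,0],[-8,1.8,-4,0,0,0],[-12,2.7,-4,0,0,0]]
  ]
}}

```text
time: 6.55
tool_pos: [465.9, -205.7, 121.9]
tcp_rot: [180.0, 0.0, 87.4]
ft_force: [0.9, -0.2, -2.3]
finger_gap: 19.9
grip_force: 117.8
```

Call:
{"fn": "play_rows", "kwargs": {
  "motion": [
    [[-4.5,1,0,0,0,2],[-9,2,0,0,0,6],[-13.5,3.1,0,0,0,10],[-18,4.1,0,0,0,13],[-20.81,4.8,0,0,0,14.3]]
  ]
}}

```text
time: 7.05
tool_pos: [503.5, -417.9, 121.1]
tcp_rot: [-180.0, 0.0, 72.8]
ft_force: [0.6, 0.8, -1.3]
finger_gap: 20.0
grip_force: 117.9
```

Call:
{"fn": "play_rows", "kwargs": {
  "motion": [
    [[0,0,0,0,0,0],[0,0,0,0,0,0],[0,0,2,0,0,0],[0,0,4,0,0,0],[0,0,5.9,0,0,0]]
  ]
}}

```text
time: 7.55
tool_pos: [503.8, -413.1, 62.0]
tcp_rot: [-180.0, -0.0, 73.1]
ft_force: [0.0, -0.1, -2.3]
finger_gap: 20.4
grip_force: 118.1
```

Call:
{"fn": "play_rows", "kwargs": {
  "motion": [
    [[0,0,0,0,0,0],[0,0,0,0,0,0],[0,0,0,0,0,0]]
  ]
}}

```text
time: 7.85
tool_pos: [504.6, -414.8, 64.5]
tcp_rot: [179.9, 0.1, 73.0]
ft_force: [-0.9, 0.4, -2.3]
finger_gap: 20.4
grip_force: 117.9
```

Run:
```python
from bench import sensors,optics
import cv2,numpy as np
from h import proj,W,C
s=sensors.sense();print(s['time'],s['tool_pos'],s['tcp_rot'],s['ft_force'],s['wrist_torque'])
out=[]
for n,(u0,v0,u1,v1) in {"scene":(135,130,285,240),"top":(235,145,385,235)}.items():
    p=optics.snapshot(n)["pixels"][v0:v1,u0:u1,::-1]; k=5.3
    im=cv2.resize(p,None,fx=k,fy=k,interpolation=2)
    def poly(pose,L,col):
        q=(proj(n,W(pose,L))-[u0-.5,v0-.5])*k; cv2.polylines(im,[q.astype(np.int32)],True,col,1)
    a=np.radians(73);lx,ly=503.5+90*np.cos(a),-414.7+90*np.sin(a); z=24
    poly((lx,ly,a),[(0,-33,z),(105,-33,z),(105,33,z),(0,33,z)],(255,0,0))
    b=np.radians(70.6)
    for sgn in(1,-1):poly((581.3,-152.6,b),[(-70,sgn*44,34),(70,sgn*44,34),(70,sgn*56,34),(-70,sgn*56,34)],(0,255,0))
    t=np.radians(75.6);poly((585.1,-160.7,t),[(-60,-60,44),(60,-60,44),(60,60,44),(-60,60,44)],(0,0,255))
    cv2.imwrite(f"pics/pre_{n}.png",im); out.append(cv2.resize(im,None,fx=.78,fy=.78) if 0 else im)
```

```text
7.85 [ 504.62913209 -414.81682949   64.4757389 ] [1.79891632e+02 5.03221700e-02 7.30376946e+01] [-0.8699297   0.3790167  -2.32073911] [-0.15117398  0.06285281  0.0324942 ]
```

View pics/pre_scene.png

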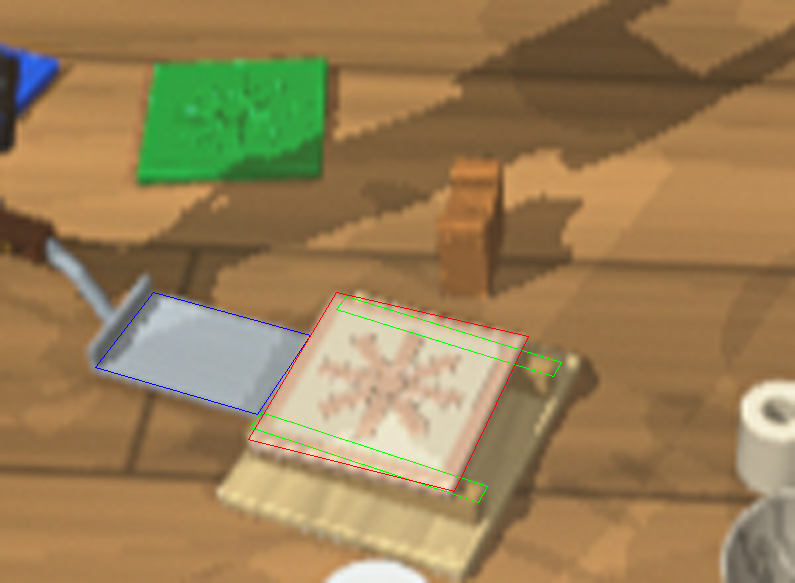

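View pics/pre_top.png

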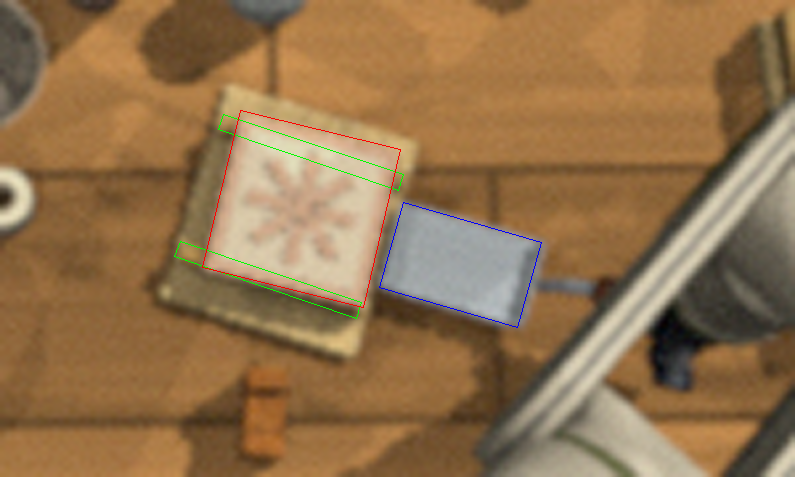

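The projected blade outline (blue) lies right on the blade, and the tile (red) and sticks (green) fit too. In the top view the blade is at (460,265), just short of the tile edge. I'll insert it by 109 mm.

Call:
{"fn": "play_rows", "kwargs": {
  "motion": [
    [[2,0,0,0,0,0],[4.5,0,0,0,0,0],[7,0,0,0,0,0],[9,0,0,0,0,0],[10.4,0,0,0,0,0]]
  ]
}}

```text
time: 8.45
tool_pos: [535.0, -313.2, 63.4]
tcp_rot: [180.0, -0.0, 73.1]
ft_force: [0.6, -1.0, -2.1]
finger_gap: 20.1
grip_force: 118.0
```

Call:
{"fn": "play_rows", "kwargs": {
  "motion": [
    [[0.3,0,0,0,0,0],[0.5,0,0,0,0,0],[0.5,0,0,0,0,0],[0.5,0,0,0,0,0]]
  ]
}}

```text
time: 8.85
tool_pos: [535.4, -311.3, 62.8]
tcp_rot: [180.0, 0.0, 73.0]
ft_force: [-0.7, 0.6, -1.8]
finger_gap: 20.2
grip_force: 118.0
```

Call:
{"fn": "play_rows", "kwargs": {
  "motion": [
    [[0,0,-0.3,0,0,0],[0,0,-0.6,0,0,0],[0,0,-0.8,0,0,0],[0,0,-1.0,0,0,0],[0,0,-1.2,0,0,0]]
  ]
}}

```text
time: 9.35
tool_pos: [535.7, -310.5, 75.0]
tcp_rot: [180.0, 0.0, 73.0]
ft_force: [0.1, -0.1, -2.6]
finger_gap: 20.3
grip_force: 117.8
```

Run:
```python
from bench import sensors
s=sensors.sense();print(s['time'],s['tool_pos'],s['tcp_rot'],s['ft_force'],s['wrist_torque'])
```

```text
9.35 [ 535.66445811 -310.53443946   75.00545633] [1.79992881e+02 2.84318541e-03 7.29980128e+01] [ 0.07245615 -0.11267033 -2.5506778 ] [-0.24068176 -0.04209263 -0.03671302]
```

Call:
{"fn": "play_rows", "kwargs": {
  "motion": [
    [[0,0,-0.2,0,0,0],[0,0,-0.4,0,0,0],[0,0,-0.6,0,0,0],[0,0,-0.8,0,0,0],[0,0,-1.0,0,0,0]]
  ]
}}

```text
time: 9.85
tool_pos: [535.6, -310.4, 84.9]
tcp_rot: [-180.0, 0.0, 73.0]
ft_force: [-0.2, -0.4, -4.3]
finger_gap: 20.5
grip_force: 117.7
```

Call:
{"fn": "play_rows", "kwargs": {
  "motion": [
    [[0,0,-0.5,0,0,0],[0,0,-1,0,0,0],[0,0,-1.5,0,0,0],[0,0,-2,0,0,0],[0,0,-2.4,0,0,0]]
  ]
}}

```text
time: 10.35
tool_pos: [535.8, -310.6, 109.5]
tcp_rot: [180.0, 0.0, 73.0]
ft_force: [0.7, -0.1, -4.7]
finger_gap: 20.1
grip_force: 117.6
```

Call:
{"fn": "play_rows", "kwargs": {
  "motion": [
    [[0,0,-0.2,0,0,0],[0,0,-0.3,0,0,0],[0,0,-0.3,0,0,0],[0,0,-0.3,0,0,0],[0,0,-0.3,0,0,0]]
  ]
}}

```text
time: 10.85
tool_pos: [535.5, -310.4, 111.5]
tcp_rot: [-180.0, -0.0, 73.0]
ft_force: [0.7, 0.3, -4.0]
finger_gap: 19.7
grip_force: 117.7
```

Run:
```python
from bench import sensors,optics
import cv2,numpy as np
from h import proj,W
s=sensors.sense();print(s['time'],s['tool_pos'],s['tcp_rot'],s['ft_force'],s['wrist_torque'])
n="scene";u0,v0,u1,v1=(135,120,285,225);k=5.3
S=optics.snapshot(n);np.savez("scene_l.npz",**S);T=optics.snapshot("top");np.savez("top_l.npz",**T)
im=cv2.resize(S["pixels"][v0:v1,u0:u1,::-1],None,fx=k,fy=k,interpolation=2)
def poly(pose,L,col):
    q=(proj(n,W(pose,L))-[u0-.5,v0-.5])*k; cv2.polylines(im,[q.astype(np.int32)],True,col,1)
zb=(74.8+37)-41.8+3
t=np.radians(75.6);poly((585.1,-160.7,t),[(-60,-60,zb+10),(60,-60,zb+10),(60,60,zb+10),(-60,60,zb+10)],(0,0,255))
a=np.radians(73);lx,ly=535.4+90*np.cos(a),-310.5+90*np.sin(a)
poly((lx,ly,a),[(0,-33,zb),(105,-33,zb),(105,33,zb),(0,33,zb)],(255,0,0))
cv2.imwrite("pics/lift.png",im)
```

```text
10.85 [ 535.48535116 -310.36535929  111.48835855] [-1.79973672e+02 -8.39250193e-03  7.29976054e+01] [ 0.67292645  0.27334191 -3.99028927] [-0.50818671  0.20074217  0.0187032 ]
```

View pics/lift.png

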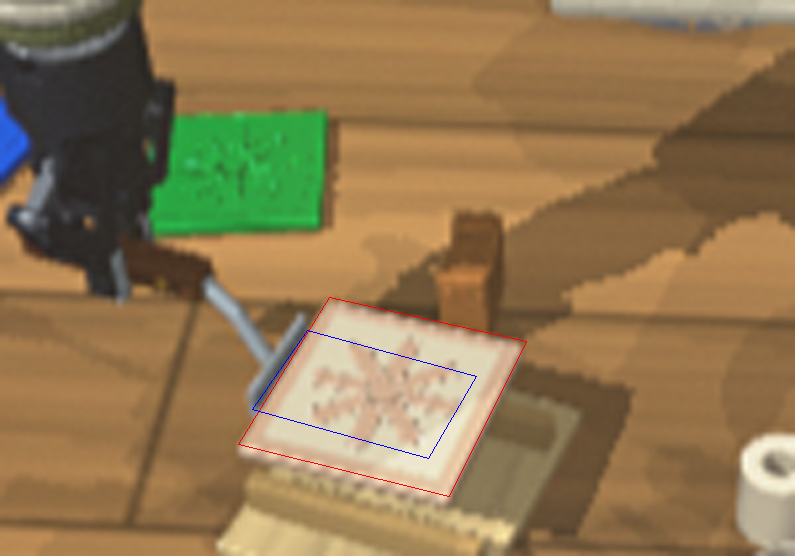

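The tile sits level on the blade where predicted: the tile outline at (380,395) matches and the sticks are clear below. Next I'll raise it and carry it smoothly over the wheel.

Call:
{"fn": "play_rows", "kwargs": {
  "motion": [
    [[0,0,-0.8,0,0,0],[0,0,-2.4,0,0,0],[0,0,-4.4,0,0,0],[0,0,-6.4,0,0,0],[0,0,-8,0,0,0]]
  ]
}}

```text
time: 11.45
tool_pos: [536.4, -311.0, 195.1]
tcp_rot: [179.8, 0.1, 73.0]
ft_force: [0.2, -0.1, -3.7]
finger_gap: 20.4
grip_force: 117.8
```

Call:
{"fn": "play_rows", "kwargs": {
  "motion": [
    [[0,0,-0.8,0,0,0],[0,0,-1.2,0,0,0],[0,0,-1.2,0,0,0]]
  ]
}}

```text
time: 11.75
tool_pos: [535.7, -310.5, 204.1]
tcp_rot: [180.0, 0.0, 73.0]
ft_force: [-0.1, 1.0, -4.9]
finger_gap: 19.6
grip_force: 117.8
```

Call:
{"fn": "play_rows", "kwargs": {
  "motion": [
    [[0.58,-0.165,0,0,0,0],[1.73,-0.495,0,0,0,0],[3.46,-0.99,0,0,0,0],[5.38,-1.54,0,0,0,0],[7.31,-2.09,0,0,0,0]]
  ]
}}

```text
time: 12.25
tool_pos: [536.9, -232.0, 203.5]
tcp_rot: [-180.0, -0.0, 73.0]
ft_force: [-0.5, 0.2, -3.7]
finger_gap: 20.2
grip_force: 117.7
```

Call:
{"fn": "play_rows", "kwargs": {
  "motion": [
    [[1.92,-0.55,0,0,0,-0.93],[3.85,-1.1,0,0,0,-1.86],[5.77,-1.65,0,0,0,-2.79],[7.69,-2.2,0,0,0,-3.72],[9.61,-2.75,0,0,0,-4.65]]
  ]
}}

```text
time: 12.75
tool_pos: [538.4, -131.8, 203.7]
tcp_rot: [-180.0, -0.0, 77.8]
ft_force: [0.7, 0.3, -3.7]
finger_gap: 20.3
grip_force: 117.7
```

Call:
{"fn": "play_rows", "kwargs": {
  "motion": [
    [[1.96,-0.39,0,0,0,-0.93],[3.92,-0.79,0,0,0,-1.86],[5.88,-1.18,0,0,0,-2.79],[7.84,-1.57,0,0,0,-3.72],[9.81,-1.96,0,0,0,-4.65]]
  ]
}}

```text
time: 13.25
tool_pos: [539.9, -32.0, 203.7]
tcp_rot: [-180.0, -0.0, 82.4]
ft_force: [0.4, 0.4, -4.6]
finger_gap: 19.9
grip_force: 117.7
```

Call:
{"fn": "play_rows", "kwargs": {
  "motion": [
    [[1.99,-0.23,0,0,0,0],[3.97,-0.46,0,0,0,0],[5.76,-0.67,0,0,0,0],[7.15,-0.84,0,0,0,0],[8.14,-0.95,0,0,0,0]]
  ]
}}

```text
time: 13.75
tool_pos: [541.5, 49.4, 203.8]
tcp_rot: [-180.0, -0.0, 82.4]
ft_force: [-1.0, 0.3, -3.5]
finger_gap: 20.1
grip_force: 117.7
```

Call:
{"fn": "play_rows", "kwargs": {
  "motion": [
    [[0.99,-0.12,0,0,0,0],[1.79,-0.21,0,0,0,0],[2.38,-0.28,0,0,0,0],[2.88,-0.34,0,0,0,0],[3.26,-0.38,0,0,0,0]]
  ]
}}

```text
time: 14.25
tool_pos: [542.8, 80.4, 203.7]
tcp_rot: [-180.0, 0.0, 82.3]
ft_force: [-0.1, 0.5, -4.9]
finger_gap: 20.0
grip_force: 117.7
```

Call:
{"fn": "play_rows", "kwargs": {
  "motion": [
    [[0,0,0,0,0,0],[0,0,0,0,0,0],[0,0,0,0,0,0]]
  ]
}}

```text
time: 14.55
tool_pos: [542.8, 79.9, 203.8]
tcp_rot: [-180.0, 0.0, 82.3]
ft_force: [0.4, 0.4, -4.3]
finger_gap: 20.1
grip_force: 117.7
```

Run:
```python
from bench import sensors,optics
import cv2,numpy as np
from h import proj,W
s=sensors.sense();print(s['time'],s['tool_pos'],s['tcp_rot'],s['ft_force'],s['wrist_torque'])
tiles=[]
zb=204-41.8+3
a=np.radians(82.3);u=np.array([np.cos(a),np.sin(a)]);v=np.array([-u[1],u[0]]);tc=np.array([542.4,80.2])+157.8*u-3.7*v
for n,(u0,v0,u1,v1) in {"scene":(280,105,410,205),"top":(145,140,275,240)}.items():
    k=6 if n=="scene" else 6; k=5.9
    S=optics.snapshot(n);np.savez(n+"_w.npz",**S)
    im=cv2.resize(S["pixels"][v0:v1,u0:u1,::-1],None,fx=k,fy=k,interpolation=2)
    def poly(pose,L,col):
        q=(proj(n,W(pose,L))-[u0-.5,v0-.5])*k; cv2.polylines(im,[q.astype(np.int32)],True,col,1)
    poly((*tc,np.radians(84.9)),[(-60,-60,zb+10),(60,-60,zb+10),(60,60,zb+10),(-60,60,zb+10)],(0,0,255))
    w=(565.9,242.3,np.radians(83.6));h=111
    for g in(1,-1):poly(w,[(-58,g*44,h),(60,g*44,h),(60,g*56,h),(-58,g*56,h)],(0,200,0))
    poly(w,[(60,-56,h),(60,56,h),(60,56,h+16),(60,-56,h+16)],(255,0,0))
    tiles.append(cv2.resize(im,(480,369)))
cv2.imwrite("pics/w.png",cv2.resize(np.vstack(tiles),None,fx=.81,fy=.81))
```

```text
14.55 [542.79847959  79.92729327 203.76689949] [-1.79999415e+02  9.34677059e-03  8.22770850e+01] [ 0.37741335  0.40509733 -4.26073409] [-0.57436432  0.09192446 -0.01510359]
```

View pics/w.png

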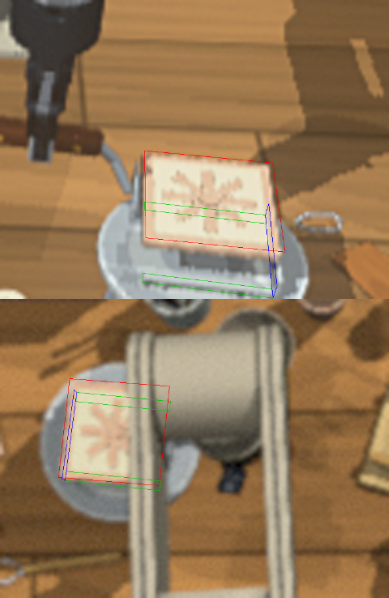

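Tile is over the wheel, with both views close to the projection (red). The viewing budget is now used, so I'll measure numerically from here: fit the tile outline by colour segmentation, and check the method on the first image.

```bash
cat > tile.py <<'E'
from h import *
import cv2
from scipy.optimize import least_squares
def corners(img,uv):
    hsv=cv2.cvtColor(img,cv2.COLOR_RGB2HSV).astype(int);lab=cv2.cvtColor(img,cv2.COLOR_RGB2LAB).astype(int)
    m=((hsv[...,2]>185)&(lab[...,1]>=128)&(hsv[...,1]<95)&(lab[...,2]>133)).astype(np.uint8)
    m=cv2.morphologyEx(m,cv2.MORPH_CLOSE,np.ones((3,3)))
    n,l,st,_=cv2.connectedComponentsWithStats(m)
    u,v=np.round(uv).astype(int); k=l[v-8:v+9,u-8:u+9];k=k[k>0]
    if not len(k): return None
    k=np.bincount(k).argmax()
    c=max(cv2.findContours((l==k).astype(np.uint8),0,1)[0],key=cv2.contourArea)
    return c[:,0].astype(float),st[k]
def fit(img,p0,z,n="scene"):
    c,st=corners(img,proj(n,[[p0[0],p0[1],z]])[0]); hull=cv2.convexHull(c.astype(np.float32))[:,0]
    def sd(p):
        L=np.array([(-60,-60,z),(60,-60,z),(60,60,z),(-60,60,z)]);q=proj(n,W(p,L)).astype(np.float32)
        return np.array([cv2.pointPolygonTest(q.reshape(-1,1,2),(float(a),float(b)),True) for a,b in c])-.4
    s=least_squares(sd,p0,loss="soft_l1",f_scale=.5,diff_step=1e-4,x_scale=[1,1,.01])
    return s.x,st,np.sqrt(np.mean(s.fun**2))
E
python3 - <<'E'
from tile import *
a=np.radians
def show(t,r): p,st,e=r;print(t,np.round([p[0],p[1],np.degrees(p[2])],1),st,round(e,2))
show("init",fit(np.load("scene0.npz")["pixels"],[585,-161,a(75.6)],44))
show("init top",fit(np.load("top0.npz")["pixels"],[585,-161,a(75.6)],44,"top"))
show("lift",fit(np.load("scene_l.npz")["pixels"],[585,-161,a(75.6)],83))
show("wheel",fit(np.load("scene_w.npz")["pixels"],[567,236,a(84.9)],175))
E
```

```text
init [ 586.8 -162.5   75.6] [182 185  52  38 826] 0.46
init top [ 584.3 -161.8   75.9] [274 167  36  36 602] 0.44
lift [ 592.  -161.6   75.3] [180 177  53  43 948] 1.51
wheel [573.1 232.6  84.6] [328 157  46  35 803] 0.59
```

Run:
```python
from tile import *
def joint(sn,tn,p0,umin=None,umax=None):
    c={}
    for n,f in(("scene",sn),("top",tn)):
        img=np.load(f)["pixels"]; q,st=corners(img,proj(n,[p0[:2]+[p0[3]]])[0] if n=="scene" or umax is None else proj(n,[[p0[0],p0[1]+35,p0[3]]])[0])
        print(n,st,len(q))
        if n=="top" and umax: q=q[q[:,0]<umax]
        c[n]=q
    def res(p):
        L=np.array([(-60,-60,0.),(60,-60,0),(60,60,0),(-60,60,0)]);L[:,2]=p[3]+L[:,0]*p[4];o=[]
        for n in c:
            q=proj(n,W(p,L)).astype(np.float32).reshape(-1,1,2)
            o+=[cv2.pointPolygonTest(q,(float(a),float(b)),True)-.4 for a,b in c[n]]
        return np.array(o+[p[4]/.05])
    s=least_squares(res,p0,loss="soft_l1",f_scale=.5,diff_step=1e-4,x_scale=[1,1,.01,1,.01])
    p=s.x;print(np.round([p[0],p[1],np.degrees(p[2]),p[3],np.degrees(p[4])],1),np.sqrt(np.mean(s.fun**2)))
a=np.radians
joint("scene0.npz","top0.npz",[585,-161,a(75.6),44,0.])
joint("scene_w.npz","top_w.npz",[567,236,a(84.9),175,0.],umax=186)
```

```text
scene [182 185  52  38 826] 128
top [274 167  36  36 602] 114
[ 584.7 -162.6   75.6   41.7    0. ] 0.45702248158801884
scene [328 157  46  35 803] 141
top [162 155  34  92 867] 292
[5.681e+02 2.344e+02 8.520e+01 1.703e+02 2.000e-01] 1.2569245717143187
```

The tile is where it should be, within ~2 mm. I'll lower it quickly at first, then feel for the straps.

Call:
{"fn": "play_rows", "kwargs": {
  "motion": [
    [[0,0,0.6,0,0,0],[0,0,1.6,0,0,0],[0,0,2.5,0,0,0],[0,0,3.2,0,0,0],[0,0,3.5,0,0,0]]
  ]
}}

```text
time: 15.15
tool_pos: [541.9, 80.2, 167.1]
tcp_rot: [-179.9, 0.0, 82.3]
ft_force: [-0.4, 0.4, -4.6]
finger_gap: 20.2
grip_force: 117.7
```

Call:
{"fn": "play_rows", "kwargs": {
  "motion": [
    [[0,0,0.1,0,0,0],[0,0,0.2,0,0,0],[0,0,0.3,0,0,0],[0,0,0.4,0,0,0],[0,0,0.4,0,0,0]]
  ]
}}

```text
time: 15.65
tool_pos: [542.8, 80.3, 164.9]
tcp_rot: [180.0, -0.0, 82.3]
ft_force: [-0.1, -0.7, -4.4]
finger_gap: 19.9
grip_force: 117.7
```

Call:
{"fn": "play_rows", "kwargs": {
  "motion": [
    [[0,0,0.1,0,0,0],[0,0,0.2,0,0,0],[0,0,0.3,0,0,0],[0,0,0.4,0,0,0],[0,0,0.4,0,0,0]]
  ]
}}

```text
time: 16.15
tool_pos: [542.7, 80.3, 160.6]
tcp_rot: [-180.0, 0.0, 82.3]
ft_force: [0.3, -0.5, -5.4]
finger_gap: 19.9
grip_force: 117.7
```

```bash
cat > s.py <<'E'
from bench import sensors
s=sensors.sense();print(round(s['time'],2),s['tool_pos'].round(1),s['ft_force'].round(2),s['wrist_torque'].round(3))
E
python3 s.py
```

```text
16.15 [542.7  80.3 160.6] [ 0.26 -0.5  -5.4 ] [-0.49   0.055 -0.018]
```

Call:
{"fn": "play_rows", "kwargs": {
  "motion": [
    [[0,0,0.1,0,0,0],[0,0,0.2,0,0,0],[0,0,0.3,0,0,0],[0,0,0.3,0,0,0]]
  ]
}}

```text
time: 16.55
tool_pos: [543.0, 80.4, 158.0]
tcp_rot: [180.0, -0.0, 82.3]
ft_force: [-0.8, 0.5, -2.1]
finger_gap: 20.3
grip_force: 117.9
```

```bash
python3 s.py
```

```text
16.55 [543.   80.4 158. ] [-0.83  0.47 -2.07] [-0.112  0.015  0.04 ]
```

Call:
{"fn": "play_rows", "kwargs": {
  "motion": [
    [[0,0,0.1,0,0,0],[0,0,0.2,0,0,0],[0,0,0.3,0,0,0],[0,0,0.3,0,0,0]]
  ]
}}

```text
time: 16.95
tool_pos: [542.6, 80.2, 154.6]
tcp_rot: [-180.0, 0.0, 82.3]
ft_force: [-0.8, 0.2, -2.9]
finger_gap: 20.1
grip_force: 117.9
```

```bash
python3 s.py
```

```text
16.95 [542.6  80.2 154.6] [-0.79  0.16 -2.89] [-0.166 -0.03   0.005]
```

```bash
cat > look.py <<'E'
import sys
from tile import *
from bench import optics
img=optics.snapshot("scene")["pixels"]; top=optics.snapshot("top")["pixels"]
tag=sys.argv[1]; cv2.imwrite(f"pics/{tag}.png",img[:,:,::-1]); cv2.imwrite(f"pics/{tag}t.png",top[:,:,::-1])
for z in map(float,sys.argv[2:]):
    p,st,e=fit(img,[567,238,np.radians(84)],z); print(z,np.round([p[0],p[1],np.degrees(p[2])],1),st,round(e,2))
E
python3 look.py land 121 125 129; python3 s.py
```

```text
121.0 [562.  236.9  85.1] [326 168  44  35 780] 0.52
125.0 [566.  235.6  85.2] [326 168  44  35 780] 0.5
129.0 [570.  234.3  85.2] [326 168  44  35 780] 0.51
17.05 [542.7  80.3 154.7] [ 0.25  0.48 -0.89] [-0.193  0.004 -0.05 ]
```

```bash
cat >> fit.py <<'E'
print("----")
for h in(114,118):
    o=[T((-58,-50,h),(228,98)),T((-58,50,h),(213,228)),T((60,-56,h+16),(78,80)),T((60,56,h+16),(52,218)),T((0,0,h-12),(150,158))]
    fit(f"wheel top {h}",[566,242,1.46],o)
    o=[S((-58,50,h),(548,68)),S((-58,-50,h),(547,157)),S((60,56,h+16),(705,60)),S((60,-56,h+16),(711,173)),S((0,0,h-12),(623,123))]
    fit(f"wheel scene {h}",[566,242,1.46],o)
E
python3 fit.py | sed -n '/----/,$p'
```

```text
----
wheel top 114 [565.4 242.5  83.8]
[[0.1, 0.5], [0.1, -0.0], [-0.8, -1.3], [0.7, 0.0], [-0.2, 0.2]]
wheel scene 114 [569.8 240.7  83.2]
[[1.0, 0.0], [0.4, -0.4], [-0.8, 1.6], [-0.0, -1.8], [-0.5, 1.9]]
wheel top 118 [564.8 241.8  83.8]
[[0.2, 0.4], [0.1, -0.0], [-0.8, -1.3], [0.6, 0.0], [-0.2, 0.1]]
wheel scene 118 [574.  239.3  83.2]
[[0.8, -0.0], [0.3, -0.4], [-0.7, 1.6], [0.1, -1.7], [-0.5, 1.9]]
```

Call:
{"fn": "play_rows", "kwargs": {
  "motion": [
    [[0.2,0,0,0,0,0],[0.4,0,0,0,0,0],[0.6,0,0,0,0,0],[0.75,0,0,0,0,0],[0.85,0,0,0,0,0]]
  ]
}}

```text
time: 17.55
tool_pos: [543.8, 88.8, 154.7]
tcp_rot: [-180.0, 0.0, 82.3]
ft_force: [-1.1, -1.3, -1.8]
finger_gap: 20.2
grip_force: 118.1
```

Call:
{"fn": "play_rows", "kwargs": {
  "motion": [
    [[0.05,0,0,0,0,0],[0.1,0,0,0,0,0],[0.1,0,0,0,0,0]]
  ]
}}

```text
time: 17.85
tool_pos: [544.0, 89.7, 154.8]
tcp_rot: [-180.0, -0.0, 82.3]
ft_force: [-0.8, -0.5, -2.1]
finger_gap: 20.3
grip_force: 118.1
```

```bash
python3 s.py; python3 look.py p1 128; python3 s.py
```

```text
17.85 [544.   89.7 154.8] [-0.84 -0.5  -2.12] [-0.251  0.103  0.049]
128.0 [570.9 238.2  83.7] [327 168  44  36 788] 0.56
17.95 [544.   89.7 154.7] [ 0.43 -0.14 -2.61] [-0.256  0.004  0.031]
```

Call:
{"fn": "play_rows", "kwargs": {
  "motion": [
    [[0.05,0,0,0,0,0],[0.05,0,0,0,0,0]]
  ]
}}

```text
time: 18.15
tool_pos: [544.1, 90.2, 154.8]
tcp_rot: [-180.0, 0.0, 82.3]
ft_force: [-0.6, -0.7, -2.0]
finger_gap: 19.8
grip_force: 118.1
```

Call:
{"fn": "play_rows", "kwargs": {
  "motion": [
    [[0.05,0,0,0,0,0],[0.05,0,0,0,0,0]]
  ]
}}

```text
time: 18.35
tool_pos: [544.2, 90.7, 154.8]
tcp_rot: [-180.0, -0.0, 82.3]
ft_force: [-0.2, -1.1, -2.3]
finger_gap: 19.9
grip_force: 118.1
```

```bash
python3 s.py
```

```text
18.35 [544.2  90.7 154.8] [-0.17 -1.1  -2.3 ] [-0.295  0.117  0.035]
```

Call:
{"fn": "play_rows", "kwargs": {
  "motion": [
    [[0.05,0,0,0,0,0],[0.05,0,0,0,0,0]]
  ]
}}

```text
time: 18.55
tool_pos: [544.2, 91.1, 154.8]
tcp_rot: [180.0, 0.0, 82.3]
ft_force: [-0.4, -1.5, -1.6]
finger_gap: 20.0
grip_force: 118.2
```

Call:
{"fn": "play_rows", "kwargs": {
  "motion": [
    [[0.05,0,0,0,0,0],[0.05,0,0,0,0,0]]
  ]
}}

```text
time: 18.75
tool_pos: [544.3, 91.2, 154.9]
tcp_rot: [180.0, 0.0, 82.3]
ft_force: [-0.5, -5.0, -0.7]
finger_gap: 20.2
grip_force: 118.3
```

```bash
python3 s.py
```

```text
18.75 [544.3  91.2 154.9] [-0.49 -5.01 -0.73] [-1.029  0.297  0.171]
```

The tile has met the stop. I'll hold and check.

Call:
{"fn": "play_rows", "kwargs": {
  "motion": [
    [[0.01,0,0,0,0,0],[0.02,0,0,0,0,0],[0.02,0,0,0,0,0],[0.02,0,0,0,0,0],[0.02,0,0,0,0,0]]
  ]
}}

```text
time: 19.25
tool_pos: [544.4, 91.2, 155.0]
tcp_rot: [180.0, 0.1, 82.3]
ft_force: [-1.3, -5.1, -0.1]
finger_gap: 19.7
grip_force: 118.4
```

```bash
python3 s.py; python3 look.py p2 128
```

```text
19.25 [544.4  91.2 155. ] [-1.27 -5.13 -0.08] [-1.15   0.306  0.181]
128.0 [571.5 239.5  83.7] [327 169  45  34 775] 0.61
```

Call:
{"fn": "play_rows", "kwargs": {
  "motion": [
    [[0.01,0,0,0,0,0],[0.02,0,0,0,0,0],[0.02,0,0,0,0,0],[0.02,0,0,0,0,0],[0.02,0,0,0,0,0]]
  ]
}}

```text
time: 19.85
tool_pos: [544.4, 91.3, 155.0]
tcp_rot: [180.0, 0.1, 82.3]
ft_force: [-0.3, -7.3, 0.2]
finger_gap: 19.9
grip_force: 118.4
```

Call:
{"fn": "play_rows", "kwargs": {
  "motion": [
    [[0,0,0,0,0,0],[0,0,0,0,0,0],[0,0,0,0,0,0],[0,0,0,0,0,0]]
  ]
}}

```text
time: 20.25
tool_pos: [544.4, 91.3, 155.0]
tcp_rot: [180.0, 0.1, 82.3]
ft_force: [-1.4, -6.7, -0.4]
finger_gap: 20.0
grip_force: 118.4
```

```bash
python3 s.py
```

```text
20.25 [544.4  91.3 155. ] [-1.42 -6.69 -0.4 ] [-1.238  0.356  0.235]
```

Call:
{"fn": "play_rows", "kwargs": {
  "motion": [
    [[-0.05,0,0,0,0,0],[-0.1,0,0,0,0,0],[-0.2,0,0,0,0,0],[-0.3,0,0,0,0,0],[-0.3,0,0,0,0,0]]
  ]
}}

```text
time: 20.75
tool_pos: [544.0, 89.3, 154.8]
tcp_rot: [-180.0, -0.0, 82.3]
ft_force: [-0.1, -0.3, -2.2]
finger_gap: 20.1
grip_force: 118.1
```

```bash
python3 s.py; python3 look.py p3 128; python3 s.py
```

```text
20.75 [544.   89.3 154.8] [-0.12 -0.28 -2.25] [-0.17   0.046 -0.057]
128.0 [571.4 239.6  83.7] [327 169  45  34 775] 0.58
20.85 [544.   89.3 154.8] [-0.32  0.87 -2.74] [-0.18   0.017 -0.003]
```

The tile stayed home and the lifter is free (only its own weight). I'll withdraw it straight back and then move over the rest.

Call:
{"fn": "play_rows", "kwargs": {
  "motion": [
    [[-1,0,0,0,0,0],[-3,0,0,0,0,0],[-5.5,0,0,0,0,0],[-8,0,0,0,0,0],[-10.5,0,0,0,0,0]]
  ]
}}

```text
time: 21.35
tool_pos: [529.6, -16.4, 154.9]
tcp_rot: [180.0, 0.0, 82.3]
ft_force: [1.5, -1.1, -2.1]
finger_gap: 20.3
grip_force: 118.0
```

Call:
{"fn": "play_rows", "kwargs": {
  "motion": [
    [[-2,0,0,0,0,0],[-4,0,0,0,0,0],[-4.5,0,0,0,0,0],[-4.5,0,0,0,0,0]]
  ]
}}

```text
time: 21.75
tool_pos: [523.7, -60.5, 154.9]
tcp_rot: [180.0, -0.0, 82.2]
ft_force: [0.9, 0.6, -2.1]
finger_gap: 20.2
grip_force: 118.0
```

```bash
python3 s.py; python3 look.py p4 128
```

```text
21.75 [523.7 -60.5 154.9] [ 0.93  0.6  -2.1 ] [-0.18   0.015 -0.026]
128.0 [570.6 239.6  83.3] [327 167  45  36 819] 1.01
```

Call:
{"fn": "play_rows", "kwargs": {
  "motion": [
    [[-0.7,-1.5,0,0,0,-1],[-1.4,-3.2,0,0,0,-2],[-2.1,-4.9,0,0,0,-3],[-2.8,-6.4,0,0,0,-4],[-3.42,-7.56,0,0,0,-5]]
  ]
}}

```text
time: 22.35
tool_pos: [443.7, -82.5, 154.7]
tcp_rot: [-180.0, -0.0, 87.4]
ft_force: [-0.8, -0.3, -2.4]
finger_gap: 20.1
grip_force: 118.1
```

Call:
{"fn": "play_rows", "kwargs": {
  "motion": [
    [[0,0,1,0,0,0],[0,0,3,0,0,0],[0,0,5,0,0,0],[0,0,7,0,0,0],[0,0,8.5,0,0,0]]
  ]
}}

```text
time: 22.85
tool_pos: [444.2, -82.3, 67.8]
tcp_rot: [-179.9, -0.0, 87.3]
ft_force: [0.1, -0.4, -2.4]
finger_gap: 20.1
grip_force: 118.1
```

Call:
{"fn": "play_rows", "kwargs": {
  "motion": [
    [[0,0,0,0,0,0],[0,0,0,0,0,0],[0,0,0,0,0,0]]
  ]
}}

```text
time: 23.15
tool_pos: [445.3, -83.2, 70.7]
tcp_rot: [179.9, 0.0, 87.3]
ft_force: [0.2, -0.6, -2.4]
finger_gap: 20.0
grip_force: 118.1
```

```bash
python3 s.py
```

```text
23.15 [445.3 -83.2  70.7] [ 0.24 -0.63 -2.4 ] [-0.228 -0.007 -0.039]
```

Call:
{"fn": "play_rows", "kwargs": {
  "motion": [
    [[0,0,0.6,0,0,0],[0,0,1.2,0,0,0],[0,0,1.7,0,0,0],[0,0,2.1,0,0,0],[0,0,2.3,0,0,0]]
  ]
}}

```text
time: 23.65
tool_pos: [443.9, -83.3, 46.1]
tcp_rot: [-179.9, -0.0, 87.3]
ft_force: [-1.1, -1.3, -2.2]
finger_gap: 20.0
grip_force: 118.2
```

Call:
{"fn": "play_rows", "kwargs": {
  "motion": [
    [[0,0,0.1,0,0,0],[0,0,0.2,0,0,0],[0,0,0.3,0,0,0],[0,0,0.3,0,0,0],[0,0,0.3,0,0,0]]
  ]
}}

```text
time: 24.15
tool_pos: [444.4, -83.3, 43.8]
tcp_rot: [180.0, 0.0, 87.3]
ft_force: [-1.1, 0.6, -2.9]
finger_gap: 20.1
grip_force: 118.1
```

```bash
python3 s.py
```

```text
24.15 [444.4 -83.3  43.8] [-1.1   0.58 -2.86] [-0.133  0.071 -0.06 ]
```

Call:
{"fn": "play_rows", "kwargs": {
  "motion": [
    [[0,0,0.05,0,0,0],[0,0,0.1,0,0,0],[0,0,0.15,0,0,0],[0,0,0.15,0,0,0]]
  ]
}}

```text
time: 24.55
tool_pos: [444.4, -83.4, 42.5]
tcp_rot: [-180.0, 0.0, 87.3]
ft_force: [-3.6, -0.1, 1.8]
finger_gap: 20.3
grip_force: 119.0
```

Call:
{"fn": "play_rows", "kwargs": {
  "motion": [
    [[0,0,0,0,0,0],[0,0,0,0,0,0],[0,0,0,0,0,0]]
  ],
  "squeeze": 20
}}

```text
time: 24.85
tool_pos: [444.4, -83.4, 42.5]
tcp_rot: [180.0, 0.0, 87.3]
ft_force: [-4.3, 0.1, 5.2]
finger_gap: 20.5
grip_force: 119.0
```

Call:
{"fn": "play_rows", "kwargs": {
  "motion": [
    [[0,0,0,0,0,0],[0,0,0,0,0,0],[0,0,0,0,0,0],[0,0,0,0,0,0],[0,0,0,0,0,0]]
  ],
  "jaw": 0.7
}}

```text
time: 25.35
tool_pos: [444.4, -83.3, 42.3]
tcp_rot: [180.0, -0.0, 87.3]
ft_force: [-0.3, -0.1, 0.4]
finger_gap: 59.8
grip_force: 0.0
```

Call:
{"fn": "play_rows", "kwargs": {
  "motion": [
    [[0,0,-0.5,0,0,0],[0,0,-2,0,0,0],[0,0,-4,0,0,0],[0,0,-7,0,0,0],[0,0,-10,0,0,0]]
  ]
}}

```text
time: 25.85
tool_pos: [443.9, -83.2, 143.3]
tcp_rot: [-180.0, -0.0, 87.3]
ft_force: [0.8, -0.0, -0.8]
finger_gap: 60.0
grip_force: 0.0
```

Call:
{"fn": "play_rows", "kwargs": {
  "motion": [
    [[0,-3,-4,0,0,0],[0,-6,-8,0,0,0],[0,-9,-10,0,0,0],[-3,-12,-10,0,0,0],[-5,-12,-10,0,0,0]]
  ]
}}

```text
time: 26.35
tool_pos: [320.7, -128.3, 244.3]
tcp_rot: [179.8, 0.2, 87.4]
ft_force: [0.7, -0.0, -1.0]
finger_gap: 59.7
grip_force: 0.0
```

```bash
python3 s.py; python3 look.py end 128
python3 - <<'E'
# compare lifter area with the first pictures, allowing small shift
import numpy as np,cv2
for n,f,(u0,v0,u1,v1) in(("scene0.npz","pics/end.png",(215,158,302,195)),("top0.npz","pics/endt.png",(220,208,292,232))):
    a=cv2.cvtColor(np.load(n)["pixels"],cv2.COLOR_RGB2GRAY);b=cv2.cvtColor(cv2.imread(f),cv2.COLOR_BGR2GRAY)
    s,t=b[v0-8:v1+8,u0-8:u1+8],a[v0:v1,u0:u1]
    r=cv2.matchTemplate(s,t,cv2.TM_CCOEFF_NORMED);_,m,_,l=cv2.minMaxLoc(r);print(n,round(m,3),l[0]-8,l[1]-8)
E
```

```text
26.35 [ 320.7 -128.3  244.3] [ 0.68 -0.01 -0.97] [-0.007 -0.058 -0.011]
128.0 [570.2 238.3  85. ] [316 167  56  36 866] 2.44
scene0.npz 0.916 0 0
top0.npz 0.952 0 0
```

Run:
```python
import numpy as np,cv2
from tile import *
a=cv2.imread("pics/p3.png");b=cv2.imread("pics/end.png")
g=lambda x:cv2.resize(cv2.cvtColor(x,cv2.COLOR_BGR2GRAY)[150:220,310:390],None,fx=8,fy=8,interpolation=2)
A,B=g(a),g(b)
for nm,(x,y,w,h) in {"all":(18,20,43,30),"left":(20,20,15,30),"right":(44,20,15,30)}.items():
    t=A[y*8:(y+h)*8,x*8:(x+w)*8];s=B[y*8-32:(y+h)*8+32,x*8-32:(x+w)*8+32]
    _,m,_,l=cv2.minMaxLoc(cv2.matchTemplate(s,t,cv2.TM_CCOEFF_NORMED));print(nm,round(m,3),(l[0]-32)/8,(l[1]-32)/8)
t=cv2.imread("pics/endt.png")[:,:,::-1].copy()
for z in(128,):
    p,st,e=fit(t,[567,242,np.radians(84)],z,"top");print(np.round([*p[:2],np.degrees(p[2])],1),st,e)
```

```text
all 0.948 0.0 0.0
left 0.996 0.0 0.0
right 0.963 -0.125 0.0
[570.2 241.   85. ] [162 165  40  38 748] 1.8215466151224566
```

Run:
```python
import numpy as np,cv2
from h import *
t=cv2.imread("pics/endt.png")[:,:,::-1].copy()
lab=cv2.cvtColor(t,cv2.COLOR_RGB2LAB).astype(int)
for thr in(134,136,138,140):
    m=((lab[...,2]>thr)&(lab[...,0]>165)).astype(np.uint8);m=cv2.morphologyEx(cv2.morphologyEx(m,cv2.MORPH_CLOSE,np.ones((3,3))),cv2.MORPH_OPEN,np.ones((9,9)))
    n,l,st,ce=cv2.connectedComponentsWithStats(m);k=l[184,184]
    if k:
        r=cv2.minAreaRect(cv2.findContours((l==k).astype(np.uint8),0,1)[0][0]);print(thr,st[k],np.round(ce[k],1),np.round(r[0]+r[1]+(r[2],),1),np.round(unproj("top",r[0],128),1))
# head rim from first picture: bright bluish disc
t0=C["top"]["pixels"];lab0=cv2.cvtColor(t0,cv2.COLOR_RGB2LAB).astype(int)
m=((lab0[...,2]<131)&(lab0[...,0]>120)).astype(np.uint8);m=cv2.morphologyEx(m,cv2.MORPH_CLOSE,np.ones((7,7)))
n,l,st,ce=cv2.connectedComponentsWithStats(m);k=l[187,185];c=cv2.findContours((l==k).astype(np.uint8),0,1)[0][0]
e=cv2.fitEllipse(cv2.convexHull(c));print(st[k],e,[np.round(unproj("top",e[0],z),1) for z in(100,106)])
```

```text
134 [ 168  169   34   34 1024] [184.3 185.3] [184.3 185.4  32.3  32.1   5.7] [569.5 238.9 128. ]
136 [ 168  169   34   34 1021] [184.3 185.4] [184.3 185.5  32.2  32.    6.3] [569.2 239.  128. ]
138 [ 168  169   33   34 1009] [184.1 185.5] [184.1 185.5  31.9  31.9   5.7] [569.3 239.7 128. ]
140 [ 168  169   33   34 1001] [184.  185.6] [184.  185.5  31.8  31.8   5.7] [569.1 239.9 128. ]
[ 158  162   54   52 2108] ((184.87545776367188, 187.73477172851562), (51.10377502441406, 52.463558197021484), 68.45326232910156) [array([565.1, 241.8, 100. ]), array([564.2, 240.7, 106. ])]
```

```bash
python3 -c "
from bench import job
print(job.hand_in())"
```

```text
the job is handed in; nothing more can be done
None
```

The tile was pressed against the stop bar at about 7 N and stayed in place, square to the wheel and off centre by an estimated 5 mm at most (10 mm allowed); the lifter is back in its rest in its original position, and the job is handed in with no verdict returned.

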